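Unlock the cutlery box with the two-stage catch

ROBOT

A 7-joint arm with a two-finger parallel gripper is mounted at the origin on a cart in front of the work surface, level with it; the furniture and walls round the work are solid. World frame = base frame: x ahead of the robot, y to its left, z up, the work surface at z = 0. Lengths are in m, angles in rad, forces in N, time in s.
With the tool pointing down it reaches from about 0.425 to 0.875 m from the base axis. Payload 8.4 kg.
Tool frame: the origin (TCP) lies at the very end of the fingers, on their centre line; the grasp point (between the pads) lies 19 mm behind it; z points along the fingers, y is the line along which they close (so a half turn about z gives the same grasp; the last joint's range is limited). The gripper opens to 87 mm and grips with 3 to 60 N. Pads are 19 mm wide; open, the fingers measure 117 mm over their backs; the gripper's body (75 mm by 190 mm) begins 51 mm behind the grasp point.
Start: joints at [-1.216, 0.333, 0.04, 1.465, -0.013, 1.343, -0.059], TCP at [0.285, 0.584, 0.223] pointing down, gripper open.
Joint ranges: [-2.58, 2.58], [-0.38, 2.09], [-1.3, 1.39], [0.25, 2.4], [-1.5, 4.64], [0.08, 2.09], [-2.65, 2.65]. Speed limits (rad/s): [2.22, 2.22, 2.79, 2.79, 3.14, 3.14, 3.14].

INTERFACE

Orientations are given as a 3x3 rotation matrix whose columns are the frame's x, y, z axes.
In Python, from rig import status, imaging, finish_job gives the robot as it stands.
- The arm moves only by the tool servo_tool, never from a script. Its arguments are lists of equal length, an entry for each row: "grip": the opening, from 0 (shut) to 1 (fully open); "slide": the shift along the tool's x, y, z in m, a list of three; "roll": the turn about the tool's z in degrees. In form: {"grip": [grip, ...], "slide": [[dx, dy, dz], ...], "roll": [roll, ...]}. A call has 1 to 20 rows; each row is the pose to reach, as a shift and turn from the pose commanded when the call began, along the tool's axes at that moment; what a row does not reach only later rows make up. A row lasts 1/10 s, in which the tool goes at most 50 mm and 8.59 degrees, less where a joint would pass 70% of its speed; a pose out of reach is approached as far as the arm can. A call with a gripper value outside its range is refused whole. The fingers move at their own pace and stop on an object; "grip_force" is the grip in N (left out, the last holds). Time passes only in rows, so rows that repeat a pose let the fingers close. It gives the time, the measured TCP pose, the force, the opening and the grip force at its end, in the units of the state.
- status.observe(): the state, without advancing time (a new reading comes with each control period).
- imaging.grab_frame(name): name is "side" or "top" or "wrist"; returns a dict with "color" (420x560x3 uint8, red, green, blue), "camera_matrix" (3x3 intrinsics, pixels), "origin" and "rotation" of the camera in the world. Camera axes: x right, y down, z forward; pixel columns grow to the right and rows downward; lengths in m; the calibration is good to about 2 mm. A picture is of the moment at which its call begins. There is no depth.
- finish_job(): hands the job in; it is judged then, once.
The state is a dict: "time": time; "q": joint angles; "dq": joint speeds; "joint_torque": joint torques, N m; "eef_pos": TCP position; "orientation": TCP orientation; "contact_force": force on the tool from outside, world axes, zero at the start; "wrist_torque": the same for the moment, N m; "grip_width": finger opening in m; "finger_force": force on a finger pad.
Only numpy, scipy, OpenCV 4.12 (cv2) and the standard library are available. Lean on these libraries where they do the work, as an engineer would, in place of code of your own. Each camera call takes 0.05 s, during which the arm holds its last target. There are 200 camera calls.

TASK

Of the two wooden boxes on the worktop, undo the catch of the longer one: first slide the safety tab at the far end of the catch fully back, away from you and off the tip of the lever, then swing the lever up until it stands nearly upright, and let go so that it stays up. Leave the shorter box locked.

Things in the scene. Friction and masses are not known exactly. Their poses are not given: they have to be found in the camera images.
- long_box: longer of two pale wooden boxes, fixed: 130 mm deep (x), 190 long (y), flat lid top at z = 80 mm. Origin: centre of its underside; z up, x away from the robot within 15 degrees. Along the lid's middle (y = 0) lies a steel catch: a lever, and a safety tab whose tongue (14 mm wide, z 93 to 98) reaches over the lever's tip. Both have an upright block with free lid at its y sides. All x, z in mm.
- long_box_lever (a joint): lever angle, rad: 0 flat, grows as the tip rises and swings back towards the box's -x, stop 1.45. Hinge axis along y at x -55, z 88; bar 16 wide, 5 thick, tip at x 27. Grip block at x 0: 16 long (x), 16 wide (y), top z 112. Friction about 2 N at the block, no spring: stays where left. Stops at about 0.03 while the tongue is over it.
- long_box_tab (a joint): tab slide, m: 0 to 0.003 at the start = tongue over the lever's tip, lever blocked; slides in the box's +x, away from the lever, to a stop at 0.016; lever free from about 0.009. Its block at x 40 (plus this value): 14 long (x), 18 wide (y), top z 108; the tongue reaches from it in -x to x 19. Friction about 2 N, no spring: stays where left.
- short_box_tab (a joint): safety tab of the other, shorter box (130 mm deep, 110 mm long, 80 mm high, with the same catch), m: near 0 = locked, as it must stay; 0.016 = released.

How it is judged:
On the way, in this order (a step that is already met when the one before it is completed fails the run):
1. the long box's safety tab is slid back while its lever still lies flat (value of joint long_box_tab above 0.012 m and value of joint long_box_lever below 0.3 rad), for 0.2 s.
2. then the long box's lever is swung up (value of joint long_box_lever above 1.05 rad), for 0.2 s.
At the end, for the whole second after the job is handed in: The long box's safety tab is back by more than 12 of its 16 mm, its lever stands up by more than 1.05 rad (60 degrees) and is at rest, and the short box's tab is less than 6 mm from locked (value of joint long_box_tab above 0.012 m and value of joint long_box_lever above 1.05 rad and velocity of joint long_box_lever between -0.1 and 0.1 rad/s and value of joint short_box_tab below 0.006 m); the robot touches nothing.
It fails at once if the short box's safety tab is released (value of joint short_box_tab above 0.006 m).
It also fails if it takes over 42 s, if anything falls off the work surface, if the arm or the gripper's body presses on something with over 40 N, if the wrist force passes 120 N, or if a joint passes its speed limit or range.

## Working session

There is one attempt and no reset: what is moved stays moved. The work goes in short steps, Python scripts to look and compute and a tool call to move; the robot and the scene stay as the last step left them, time stands still between calls to the robot, and variables do not carry over. Pictures are saved under pics/ and viewed, at most 10 in all, crops included, and the job is handed in when it is done.

Besides the shell and the picture viewer there is one more tool, called after "Call:" by a JSON object that holds its "fn" and its "kwargs", one argument or row to a line. servo_tool: Moves the arm, as the interface text tells. Its arguments: {"type":"object","properties":{"grip":{"type":"array"},"slide":{"type":"array"},"roll":{"type":"array"},"grip_force":{"type":"number"}},"required":["grip","slide","roll"]}

```bash
mkdir -p pics; cat > h.py <<'E'
import numpy as np, cv2
from rig import status, imaging
def grab(n,f):
    d=imaging.grab_frame(n); cv2.imwrite(f'pics/{f}.png',d['color'][:,:,::-1]); np.savez(f'pics/{f}.npz',**d); return d
def load(f): return np.load(f'pics/{f}.npz')
def ray(d,u,v):
    r=d['rotation']@np.linalg.inv(d['camera_matrix'])@np.array([u,v,1.]); return d['origin'],r/np.linalg.norm(r)
def plane(d,u,v,z):
    o,r=ray(d,u,v); return o+r*(z-o[2])/r[2]
def proj(d,p):
    c=d['camera_matrix']@(d['rotation'].T@(np.array(p)-d['origin'])); return c[:2]/c[2]
def tri(*obs):
    A=np.zeros((3,3));b=np.zeros(3)
    for d,u,v in obs:
        o,r=ray(d,u,v);M=np.eye(3)-np.outer(r,r);A+=M;b+=M@o
    return np.linalg.solve(A,b)
E
python3 - <<'E'
from h import *
np.set_printoptions(precision=4,suppress=True)
ims=[]
for n in('top','side','wrist'):
    d=grab(n,n+'0'); print(n,d['origin'],d['rotation'].tolist(),d['camera_matrix'][0,0])
s=status.observe();print(s['time'],s['eef_pos'],s['orientation'],s['grip_width'])
E
```

```text
top [0.3866 0.0203 1.1495] [[-0.00505565469302764, -0.997965818343982, 0.06355049781591941], [-0.9998372073050781, 0.006145431822302761, 0.01696444977297857], [-0.017320486252047063, -0.06345438585900694, -0.9978344259802069]] 399.9292246380932
side [ 0.2661 -0.7819  0.5705] [[0.9728069885542517, -0.11420992136338151, 0.20150100963066772], [-0.23161532881621016, -0.4761165125517164, 0.8483321318522307], [-0.000949988087869718, -0.8719341490833821, -0.4896222392670409]] 416.4615533078523
wrist [0.2255 0.6137 0.3844] [[0.4381052413232422, 0.8724581119981853, 0.21651937634692567], [0.8989228611083234, -0.4248796397630378, -0.10684091674846884], [-0.0012195498865250657, 0.2414417828864531, -0.9704145393462945]] 339.33942238015754
0.15 [0.2848 0.5839 0.2219] [[-0.8988  0.4384 -0.0005]
 [ 0.4384  0.8988 -0.0012]
 [-0.0001 -0.0012 -1.    ]] 0.08739488077053377
```

View pics/top0.png

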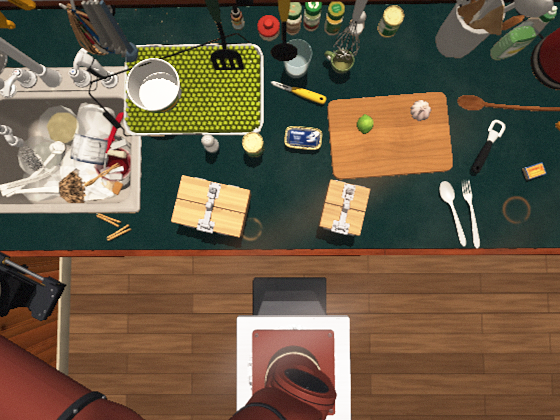

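View pics/side0.png

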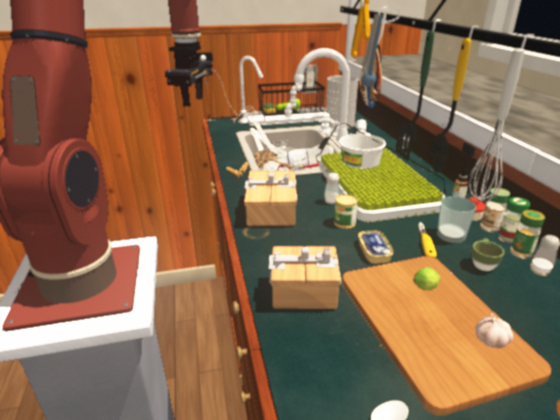

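Top view: the long box is centred at about (211,208), the short box at about (345,208). In the side view the long box is the rear one, near (271,195). I'll enlarge both.

```bash
python3 - <<'E'
from h import *
a=cv2.imread('pics/top0.png')[168:248,165:257]; b=cv2.imread('pics/side0.png')[160:232,235:308]
r=lambda i,w,h:cv2.resize(i,(w,h),interpolation=cv2.INTER_CUBIC)
A=r(a,a.shape[1]*4+32,a.shape[0]*4+28) if 0 else r(a,92*4,80*4); B=r(b,73*5,72*5)
c=np.zeros((360,368+365,3),np.uint8); c[:320,:368]=A; c[:,368:]=B
cv2.imwrite('pics/zoom.png',c)
for u,v in((211,208),(345,208)): print(plane(load('top0'),u,v,.08).round(3))
for n,(u0,v0,u1,v1) in (('top0',(165,168,257,248)),):
    m=cv2.inRange(cv2.cvtColor(cv2.imread(f'pics/{n}.png'),cv2.COLOR_BGR2HSV),(8,50,120),(30,200,255))[v0:v1,u0:u1]
    k=max(cv2.findContours(m,cv2.RETR_EXTERNAL,cv2.CHAIN_APPROX_SIMPLE)[0],key=cv2.contourArea)
    print(cv2.minAreaRect(k+np.array([u0,v0])), (cv2.boxPoints(cv2.minAreaRect(k+np.array([u0,v0])))).tolist())
    for p in cv2.boxPoints(cv2.minAreaRect(k+np.array([u0,v0]))): print(plane(load(n),*p,.08).round(4))
E
```

```text
[0.455 0.218 0.08 ]
[ 0.453 -0.141  0.08 ]
((228.58705139160156, 209.789306640625), (33.27920913696289, 49.094329833984375), 12.994617462158203) [[206.85389709472656, 229.96627807617188], [217.8932342529297, 182.12918090820312], [250.32020568847656, 189.61233520507812], [239.28086853027344, 237.44943237304688]]
[0.3962 0.2293 0.08  ]
[0.525  0.2002 0.08  ]
[0.5041 0.1126 0.08  ]
[0.3758 0.1422 0.08  ]
```

View pics/zoom.png

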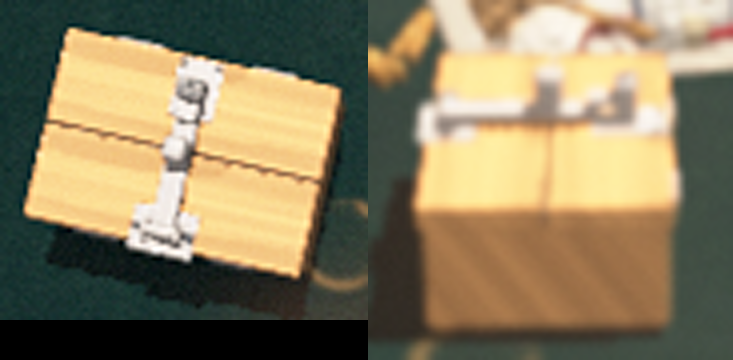

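The zoom shows the long box lid, the lever block near zoom (177,148) and the tab block near (190,90). Box yaw is about -12.7°. I'll move above it for wrist views.

Call:
{"fn": "servo_tool", "kwargs": {
  "grip": [1,1,1,1,1,1,1,1,1,1,1,1],
  "slide": [
    [-0.035,-0.028,0],
    [-0.07,-0.056,0],
    [-0.105,-0.085,0],
    [-0.14,-0.113,0],
    [-0.175,-0.141,0],
    [-0.21,-0.17,0],
    [-0.245,-0.198,0],
    [-0.28,-0.226,0],
    [-0.313,-0.254,0],
    [-0.313,-0.254,0],
    [-0.313,-0.254,0],
    [-0.313,-0.254,0]
  ],
  "roll": [-2,-4,-6,-8,-10,-12,-13.3,-13.3,-13.3,-13.3,-13.3,-13.3]
}}

```text
time: 1.35
eef_pos: [0.4543, 0.2198, 0.2224]
orientation: [[-0.976, 0.218, -0.0], [0.218, 0.976, 0.0], [0.0, 0.0, -1.0]]
contact_force: [0.5, -0.3, -0.0]
grip_width: 0.0867
finger_force: 0.0
```

```bash
python3 - <<'E'
from h import *
s=status.observe();print(s['time'],s['eef_pos'].round(4),s['orientation'].round(3).tolist())
d=grab('wrist','w1')
E
```

```text
1.35 [0.4543 0.2198 0.2224] [[-0.976, 0.218, -0.0], [0.218, 0.976, 0.0], [0.0, 0.0, -1.0]]
```

View pics/w1.png

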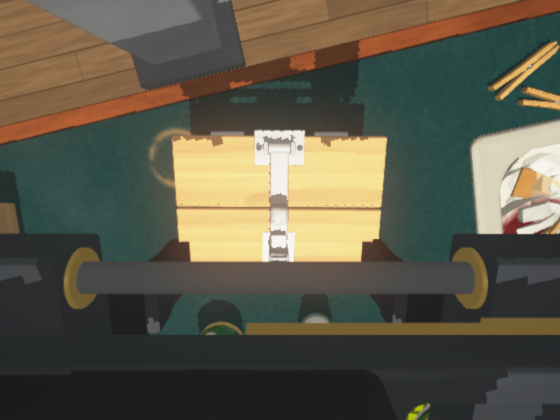

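Wrist view: box front edge at v≈137, hinge at (279,147), lever block about (279,213), tab about (278,245), with the gripper hiding what lies beyond. I'll shift 50 mm outward for a second view.

Call:
{"fn": "servo_tool", "kwargs": {
  "grip": [1,1,1,1],
  "slide": [
    [-0.03,0,0],
    [-0.06,0,0],
    [-0.06,0,0],
    [-0.06,0,0]
  ],
  "roll": [0,0,0,0]
}}

```text
time: 1.8
eef_pos: [0.513, 0.2064, 0.222]
orientation: [[-0.976, 0.219, -0.001], [0.219, 0.976, -0.001], [0.001, -0.001, -1.0]]
contact_force: [-0.2, 0.5, 0.1]
grip_width: 0.0872
finger_force: 0.0
```

```bash
python3 - <<'E'
from h import *
s=status.observe();print(s['time'],s['eef_pos'].round(4))
d=grab('wrist','w2')
c=[cv2.resize(cv2.imread(f'pics/{f}.png')[y:y+145,205:355],None,fx=2.6,fy=3.9,interpolation=cv2.INTER_CUBIC) for f,y in(('w1',118),('w2',60))]
cv2.imwrite('pics/z2.png',np.hstack(c))
E
```

```text
1.8 [0.513  0.2064 0.222 ]
```

View pics/z2.png

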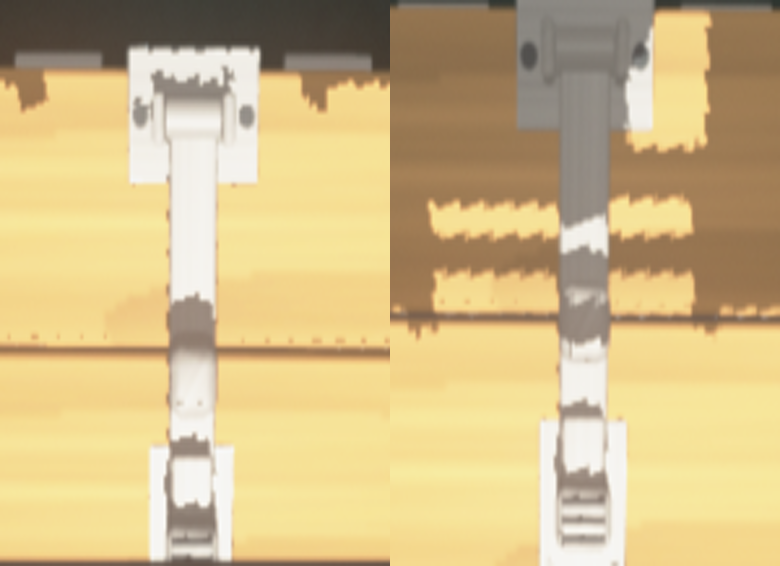

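Both wrist views show the catch. I read matched points as left/right corners: hinge plate, tongue tip, lever block far edge, tab plate edge and lid seam. Now I triangulate them.

```bash
python3 - <<'E'
from h import *
np.set_printoptions(precision=4,suppress=True)
a,b=load('w1'),load('w2')
P=dict(hplL=((130,183),(127,129)),hplR=((257,183),(263,129)),tonL=((170,456),(172,418)),tonR=((212,456),(215,418)),
 tplL=((150,446),(150,421)),tplR=((233,446),(236,421)),seam=((193,350),(193,318)),blkfarL=((171,408),(173,358)),blkfarR=((214,408),(217,358)),blkfrontL=((171,348),(173,288)),tabnearL=((170,528),(170,487)),tabnearR=((212,528),(217,487)))
for k,((x1,y1),(x2,y2)) in P.items():
    p=(a,205+x1/2.6,118+y1/3.9);q=(b,205+x2/2.6,60+y2/3.9)
    print(k,tri(p,q))
# box from top corners
d=load('top0')
C=np.array([plane(d,165+x/4,168+y/4,.08) for x,y in((68,28),(342,88),(300,277),(25,215))])
print(C,C.mean(0)); e=lambda i,j:C[j]-C[i]
print('len',[np.linalg.norm(e(i,(i+1)%4)) for i in range(4)])
ax=e(3,0)+e(2,1); ay=e(1,0)+e(2,3); print(np.degrees(np.arctan2(ax[1],ax[0])),np.degrees(np.arctan2(-ay[0],ay[1])))
# w1 front corners + seam at z .08
for u,v in((174,138),(386,138)): print('front',plane(a,u,v,.08))
# block tops: top & side views
s=load('side0')
print('lever blk tri',tri((d,165+178/4,168+141/4),(s,235+(549-368)/5,160+66/5)),'tab',tri((d,165+191/4,168+86/4),(s,235+(627-368)/5,160+76/5)))
E
```

```text
hplL [0.4178 0.2102 0.0845]
hplR [0.4273 0.2527 0.0844]
tonL [0.48   0.2107 0.0975]
tonR [0.4831 0.2245 0.0975]
tplL [0.4807 0.2028 0.0822]
tplR [0.4872 0.2317 0.0822]
seam [0.4616 0.2225 0.0793]
blkfarL [0.4671 0.2141 0.1044]
blkfarR [0.4701 0.2277 0.1043]
blkfrontL [0.4531 0.2173 0.1075]
tabnearL [0.4929 0.2076 0.1082]
tabnearR [0.4961 0.2217 0.1083]
[[0.5451 0.2977 0.08  ]
 [0.503  0.1121 0.08  ]
 [0.3763 0.1403 0.08  ]
 [0.4188 0.3254 0.08  ]] [0.4608 0.2189 0.08  ]
len [np.float64(0.19024723515450417), np.float64(0.12976600717608885), np.float64(0.1898707240108865), np.float64(0.12930437921831547)]
-12.458577749374347 -12.844071865783858
front [0.3797 0.146  0.08  ]
front [0.4204 0.328  0.08  ]
lever blk tri [0.4637 0.2162 0.1154] tab [0.5024 0.2087 0.1086]
```

The heights agree with the text: tongue 97.5, tab 108, plate 82, lid 79 mm. The box centre is about (0.462, 0.2215), yaw -12.6°, and the tab block is at (0.501, 0.213). I'll descend over the tab and grip it across y.

Call:
{"fn": "servo_tool", "kwargs": {
  "grip": [1,1,0.6,0.6,0.6,0.6,0.6,0.6],
  "slide": [
    [0.013,0.004,0],
    [0.013,0.004,0.03],
    [0.013,0.004,0.06],
    [0.013,0.004,0.09],
    [0.013,0.004,0.115],
    [0.013,0.004,0.132],
    [0.013,0.004,0.132],
    [0.013,0.004,0.132]
  ],
  "roll": [0,0,0,0,0,0,0,0],
  "grip_force": 15
}}

```text
time: 2.65
eef_pos: [0.5008, 0.2132, 0.0912]
orientation: [[-0.976, 0.219, -0.0], [0.219, 0.976, 0.0], [0.0, 0.0, -1.0]]
contact_force: [-0.1, -0.3, -1.3]
grip_width: 0.0541
finger_force: 0.0
```

Call:
{"fn": "servo_tool", "kwargs": {
  "grip": [0.1,0.1,0.1,0.1,0.1,0.1,0.1],
  "slide": [
    [0,0,0],
    [0,0,0],
    [0,0,0],
    [0,0,0],
    [0,0,0],
    [0,0,0],
    [0,0,0]
  ],
  "roll": [0,0,0,0,0,0,0]
}}

```text
time: 3.35
eef_pos: [0.5017, 0.212, 0.0907]
orientation: [[-0.975, 0.22, -0.0], [0.22, 0.975, -0.0], [0.0, -0.0, -1.0]]
contact_force: [-0.5, -1.2, 2.8]
grip_width: 0.0177
finger_force: 15.0
```

Width 17.7 mm matches the 18 mm tab block, so it is gripped. Now slide it back.

Call:
{"fn": "servo_tool", "kwargs": {
  "grip": [0.1,0.1,0.1,0.1,0.1,0.1,0.1,0.1],
  "slide": [
    [-0.003,0,0],
    [-0.006,0,0],
    [-0.009,0,0],
    [-0.012,0,0],
    [-0.015,0,0],
    [-0.017,0,0],
    [-0.017,0,0],
    [-0.017,0,0]
  ],
  "roll": [0,0,0,0,0,0,0,0]
}}

```text
time: 4.15
eef_pos: [0.5163, 0.2086, 0.0906]
orientation: [[-0.976, 0.22, -0.004], [0.22, 0.976, -0.0], [0.004, -0.001, -1.0]]
contact_force: [-11.9, -1.7, 13.0]
grip_width: 0.0178
finger_force: 15.0
```

Tab moved about 15 mm, up against its stop (12 N). Release, rise and check.

Call:
{"fn": "servo_tool", "kwargs": {
  "grip": [0.6,0.6,0.6,0.6,0.6,0.6,0.6,0.6],
  "slide": [
    [-0.015,0,0],
    [-0.015,0,0],
    [-0.015,0,0],
    [-0.015,0,-0.04],
    [-0.015,0,-0.08],
    [-0.015,0,-0.13],
    [-0.015,0,-0.13],
    [-0.015,0,-0.13]
  ],
  "roll": [0,0,0,0,0,0,0,0]
}}

```text
time: 4.95
eef_pos: [0.5333, 0.2058, 0.2217]
orientation: [[-0.976, 0.22, 0.002], [0.22, 0.976, 0.002], [-0.002, 0.002, -1.0]]
contact_force: [-0.2, -0.1, -0.8]
grip_width: 0.0517
finger_force: 0.0
```

```bash
python3 - <<'E'
from h import *
s=status.observe();print(s['time'],s['eef_pos'].round(4),s['orientation'].round(3).tolist())
d=grab('wrist','w3')
cv2.imwrite('pics/z3.png',cv2.resize(cv2.imread('pics/w3.png')[60:205,205:355],None,fx=3.9,fy=3.9,interpolation=cv2.INTER_CUBIC))
E
```

```text
4.95 [0.5333 0.2058 0.2217] [[-0.976, 0.22, 0.002], [0.22, 0.976, 0.002], [-0.002, 0.002, -1.0]]
```

View pics/z3.png

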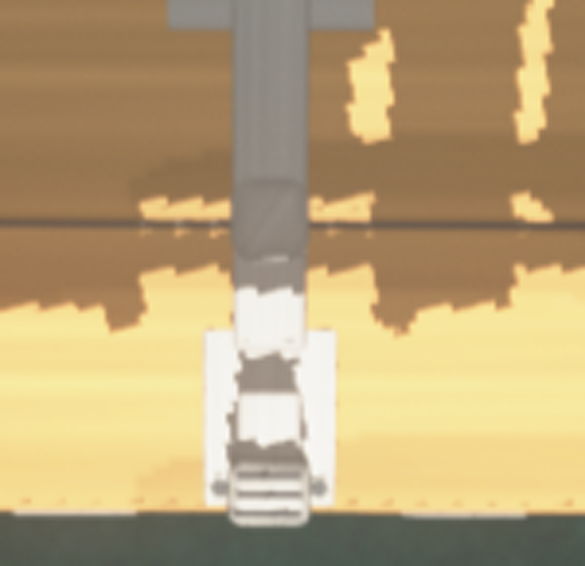

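The tongue is now clear of the lever tip, with a visible gap between y≈355 and 393 in the crop. Next I grip the lever block across y.

Call:
{"fn": "servo_tool", "kwargs": {
  "grip": [0.6,0.6,0.6,0.6,0.6,0.6,0.6,0.6,0.6],
  "slide": [
    [0.04,0,0],
    [0.073,0,0],
    [0.073,0,0.03],
    [0.073,0,0.06],
    [0.073,0,0.09],
    [0.073,0,0.115],
    [0.073,0,0.133],
    [0.073,0,0.133],
    [0.073,0,0.133]
  ],
  "roll": [0,0,0,0,0,0,0,0,0],
  "grip_force": 8
}}

```text
time: 5.9
eef_pos: [0.461, 0.2209, 0.0869]
orientation: [[-0.976, 0.22, -0.002], [0.22, 0.976, -0.001], [0.001, -0.002, -1.0]]
contact_force: [-1.0, -0.3, 0.2]
grip_width: 0.0521
finger_force: 0.0
```

Call:
{"fn": "servo_tool", "kwargs": {
  "grip": [0.1,0.1,0.1,0.1,0.1,0.1,0.1],
  "slide": [
    [0,0,0],
    [0,0,0],
    [0,0,0],
    [0,0,0],
    [0,0,0],
    [0,0,0],
    [0,0,0]
  ],
  "roll": [0,0,0,0,0,0,0]
}}

```text
time: 6.6
eef_pos: [0.4617, 0.2212, 0.0877]
orientation: [[-0.975, 0.22, 0.0], [0.22, 0.975, 0.0], [-0.0, 0.0, -1.0]]
contact_force: [-0.9, -0.7, 2.1]
grip_width: 0.0159
finger_force: 8.0
```

Gripped at 15.9 mm, which matches the block. Now swing it along the arc.

Call:
{"fn": "servo_tool", "kwargs": {
  "grip": [0.1,0.1,0.1,0.1,0.1,0.1,0.1,0.1,0.1,0.1,0.1,0.1,0.1,0.1,0.1,0.1],
  "slide": [
    [0.002,0,-0.005],
    [0.004,0,-0.0105],
    [0.007,0,-0.0155],
    [0.01,0,-0.02],
    [0.0135,0,-0.0245],
    [0.0175,0,-0.0285],
    [0.022,0,-0.032],
    [0.0265,0,-0.035],
    [0.032,0,-0.0378],
    [0.037,0,-0.04],
    [0.0425,0,-0.0412],
    [0.048,0,-0.0423],
    [0.054,0,-0.0427],
    [0.054,0,-0.0427],
    [0.054,0,-0.0427],
    [0.054,0,-0.0427]
  ],
  "roll": [0,0,0,0,0,0,0,0,0,0,0,0,0,0,0,0]
}}

```text
time: 8.2
eef_pos: [0.408, 0.2335, 0.1305]
orientation: [[-0.976, 0.219, -0.001], [0.219, 0.976, 0.0], [0.001, -0.0, -1.0]]
contact_force: [-1.7, -1.7, 7.7]
grip_width: 0.0159
finger_force: 8.0
```

```bash
python3 - <<'E'
from h import *
a=grab('top','t4');b=grab('side','s4')
A=cv2.imread('pics/top0.png')
c=cv2.resize(cv2.imread('pics/t4.png')[160:250,160:260],(400,360),interpolation=3); e=cv2.resize(cv2.imread('pics/s4.png')[145:235,225:325],(400,360),interpolation=3)
cv2.imwrite('pics/z4.png',np.hstack([c,e]))
E
```

```text
(no output)
```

View pics/z4.png

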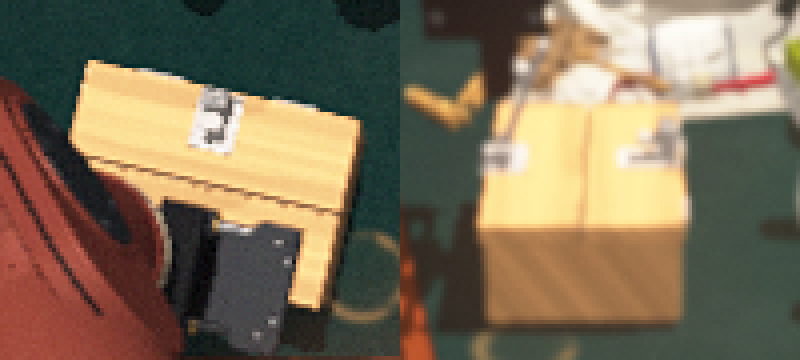

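The side view shows the lever standing, from its hinge at (505,150) to its tip at about (530,45). The top view shows the tab back. I'll nudge it a few mm further, release and rise straight up.

Call:
{"fn": "servo_tool", "kwargs": {
  "grip": [0.1,0.1,0.1,0.1,0.6,0.6,0.6,0.6,0.6,0.6,0.6,0.6,0.6,0.6],
  "slide": [
    [0.002,0,0],
    [0.004,0,0],
    [0.004,0,0],
    [0.004,0,0],
    [0.004,0,0],
    [0.004,0,0],
    [0.004,0,0],
    [0.004,0,0],
    [0.004,0,-0.03],
    [0.004,0,-0.07],
    [0.004,0,-0.11],
    [0.004,0,-0.14],
    [0.004,0,-0.14],
    [0.004,0,-0.14]
  ],
  "roll": [0,0,0,0,0,0,0,0,0,0,0,0,0,0]
}}

```text
time: 9.7
eef_pos: [0.4051, 0.2342, 0.2704]
orientation: [[-0.976, 0.22, 0.0], [0.22, 0.976, 0.001], [-0.0, 0.001, -1.0]]
contact_force: [0.2, 0.4, -0.7]
grip_width: 0.0523
finger_force: 0.0
```

```bash
python3 - <<'E'
from h import *
s=status.observe();print(s['time'],s['eef_pos'].round(4),s['contact_force'].round(1))
b=grab('side','s5')
print('hinge..tip expected px at 1.05,1.2,1.35:')
c=np.array([.462,.2215]);ex=np.array([.976,-.219])
for t in(1.05,1.2,1.35,1.45):
    x=-.055+.082*np.cos(t);p=proj(b,[*(c+ex*x),.088+.082*np.sin(t)]);print(t,p.round(1),((p-[225,145])*6).round())
cv2.imwrite('pics/z5.png',cv2.resize(cv2.imread('pics/s5.png')[145:235,225:325],(600,540),interpolation=3))
E
```

```text
9.7 [0.4051 0.2342 0.2704] [ 0.2  0.4 -0.7]
hinge..tip expected px at 1.05,1.2,1.35:
1.05 [265.  157.2] [240.  73.]
1.2 [260.8 155.3] [215.  62.]
1.35 [256.2 154. ] [187.  54.]
1.45 [253.1 153.5] [169.  51.]
```

View pics/z5.png

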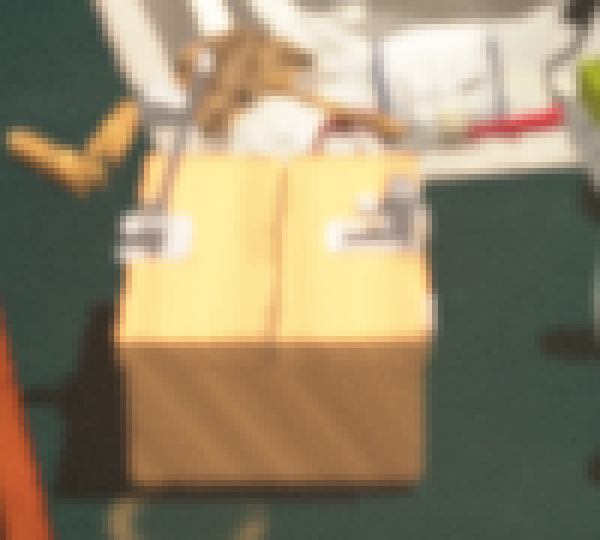

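The lever tip, at about (203,58), corresponds to roughly 1.27 rad, and the gripper is clear. I'll check the tab travel from w3, then hand in.

```bash
python3 - <<'E'
from h import *
w=load('w3'); p=plane(w,205+269/3.9,60+393/3.9,.0975); t=p[:2]-[.4816,.2176]; m=t@[.976,-.219]; print(p,m)
if m>.0125:
    from rig import finish_job; print(finish_job())
E
```

```text
[0.49593843 0.21415826 0.0975    ] 0.014748046754834076
the job is handed in; nothing more can be done
None
```

The job is handed in: the long box's tab measured about 14.7 mm of travel back to its stop, its lever was released standing at about 1.27 rad, and the short box was never approached; no verdict was returned.

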